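# Fish the wooden spoon out of the draining rack

## Robot

A 6-joint arm with a two-finger parallel gripper is mounted at the origin on a cart in front of the work surface, level with it; the furniture and walls round the work are solid. World frame = base frame: x ahead of the robot, y to its left, z up, the work surface at z = 0. Lengths are in m, angles in rad, forces in N, time in s.
With the tool pointing down it reaches from about 0.35 to 0.85 m from the base axis. Payload 8.1 kg.
Tool frame: the origin (TCP) lies at the very end of the fingers, on their centre line; the grasp point (between the pads) lies 19 mm behind it; z points along the fingers, y is the line along which they close (so a half turn about z gives the same grasp; the last joint's range is limited). The gripper opens to 93 mm and grips with 3 to 60 N. Pads are 15 mm wide; open, the fingers measure 128 mm over their backs; the gripper's body (75 mm by 188 mm) begins 65 mm behind the grasp point.
Start: joints at [-1.319, 0.13, 1.488, -0, 1.523, -0.085], TCP at [0.198, -0.566, 0.219] pointing down, gripper open.
Joint ranges: [-2.96, 2.96], [-0.89, 2.26], [0.02, 2.5], [-1.34, 4.48], [0, 2.73], [-2.66, 2.66]. Speed limits (rad/s): [2.39, 2.39, 2.79, 3.14, 3.14, 3.14].

## Interface

Orientations are given as a 3x3 rotation matrix whose columns are the frame's x, y, z axes.
In Python, from plant import sense, optics, job_done, boxes_of gives the robot as it stands.
- The arm moves only by the tool arm_command, never from a script. Its argument "moves" is a list of rows, each an object of numbers: "x", "y", "z": the shift along the tool's x, y, z in m; "ax", "ay", "az": the turn, a rotation vector about the tool's x, y, z in rad; "claw": the opening, from 0 (shut) to 1 (fully open). A call has 1 to 20 rows; each row shifts and turns the commanded pose from where the row before left it, along the tool's axes as they then stand; what a row does not reach is not made up. A row lasts 1/12 s, in which the tool goes at most 41.7 mm and 7.16 degrees, less where a joint would pass 70% of its speed; a pose out of reach is approached as far as the arm can. A call is refused whole if a number of a shift passes 0.0417 or a number of a turn 0.125, either way. A call with a gripper value outside its range is refused whole. The fingers move at their own pace and stop on an object; "force" is the grip in N (left out, the last holds). Time passes only in rows, so rows that do not move let the fingers close. It gives the time, the measured TCP pose, the force, the opening and the grip force at its end, in the units of the state.
- sense(): the state, without advancing time (a new reading comes with each control period).
- optics.grab_frame(name): name is "scene" or "top"; returns (picture, depth): 384x512x3 uint8, blue, green, red; 384x512 float32, m along the optical axis (not along the pixel's ray), 0 where there is no reading.
- optics.calibration(name): a dict with "vfov" (degrees; the focal length in pixels is half the picture's height over the tangent of half this angle, whatever the lens; pixels are square), "cx", "cy" (the principal point, pixels), "distortion" ([k1, k2, p1, p2, k3] as OpenCV has them; the pictures are not rectified), "world_to_cam" (4x4, takes a point from world to camera coordinates). Camera axes: x right, y down, z forward; pixel columns grow to the right and rows downward; lengths in m; the calibration is good to about 2 mm. A picture is of the moment at which its call begins. calibration takes no time and is no camera call.
- job_done(): hands the job in; it is judged then, once.
Trained networks look in the newest picture that a camera, given by its name, has taken for a name from the list of things; names that differ only in an ending like _2 or _b are one class to them, and where a whole thing is asked for, a point or a joint stands for the part that bears it (a point fixed in the world has none). Each returns a list of dicts, best first, with "p" (0 to 1); they miss things now and then, are a little off and sometimes report something else, mostly with a low value. They report only what shows in the picture. A call takes as long as a camera call.
- boxes_of(camera, label): "extent" ([left, top, right, bottom] in pixels, round what is visible of it).
The state is a dict: "t": time; "joint_pos": joint angles; "joint_velocities": joint speeds; "joint_efforts": joint torques, N m; "ee_pos": TCP position; "orientation": TCP orientation; "wrist_force": force on the tool from outside, world axes, zero at the start; "moment": the same for the moment, N m; "grip_width": opening from 0.0 (shut) to 1.0 (fully open); "grasp_force": force on a finger pad.
Only numpy, scipy, OpenCV 4.12 (cv2) and the standard library are available. Lean on these libraries where they do the work, as an engineer would, in place of code of your own. Each camera call takes 0.05 s, during which the arm holds its last target. There are 200 camera calls.

## Task

The wooden spoon has slipped into the drip tray under the wire deck of the draining rack and I need it for the pan. Lift the white cutlery cup out of its well in the deck and hang it squarely by the middle of its handle on the twin hook at the front of the rack, let go of it, then take the spoon by its handle end through the empty well, tilt it and work it out at a slant without forcing it against the wires, and finish still holding it steady in the gripper with the whole spoon a hand's breadth above the deck, touching nothing else. Leave the upturned bowl where it is.

Things in the scene. Friction and masses are not known exactly. Their poses are not given: they have to be found in the camera images.
- rack: Slim draining rack, fixed: grey drip tray 160 x 380 mm, rim 26 mm high, inner floor at z = 8 mm, under a wire deck 146 x 360 mm (wires centred at z = 75 mm, undersides 71, tops 79). Origin on the worktop under its centre; -x its front, y its long side (+y towards the hob), z up. Wires 22 mm apart close the deck but for the well; uprights bar its sides and ends below the deck.
- well (a point): Middle of the well, the one opening in the deck, at the height of its wires' tops (78 mm above the worktop): 100 mm clear along the rack's x, 140 mm along its y, edged by 6 mm wires, in the rack's +y half. Beyond its +y edge the deck goes on for another 32 mm. Axes as the rack's.
- twin_hook: Twin wire hook clipped to the rack's front, fixed. Origin on the worktop under its uprights, axes as the rack's, -x away from the rack. Two S-shaped hooks of 6 mm wire at y = -35 and +35 mm, nothing between them above z = 95 mm. Each rises at x = 0 to z = 169 mm, bends over, goes down to a V-shaped valley at x = -37 (wire z = 143 to 149) and up to its tip at x = -56, z = 171 mm.
- hook_seat (a point): Midway between the two valleys of the twin hook, 155 mm above the worktop: where the middle of the cup's handle bar lies, the bar along the hook's y, when the cup hangs there. The hook tips enter under the handle from the rack side, so the cup comes from the front, bar above the tips. Let down within 10 mm of this point in x, the bar slides into the valleys. Axes as the rack's.
- cutlery_cup: White plastic cutlery cup with a rigid steel arch handle, empty, loose, about 0.14 kg. Origin at the centre of its underside, y its long side, z up. Lower part 54 x 128 mm, 42 mm high; upper part 60 x 168 mm, z = 42 to 77 mm, whose end shoulders rest on the wires of the well. The handle stands in its y-z plane, of 10 mm round bar, top bar straight from y = -60 to +60 mm at z = 133 mm.
- cup_handle (a point): Middle of the straight top bar of the cup's handle, on the bar's axis, 133 mm above the cup's underside, 56 mm above its rim. Bar 10 mm thick, along the cup's y. Gripped here across the bar, fingers up to 45 mm wide fit between the two hooks.
- wooden_spoon: Wooden spoon 311 mm long, 14 mm thick, about 50 g, loose, lying on the tray floor: bowl under the deck towards the rack's -y end, the last 11 to 13 cm of its handle below the well. Origin at mid length on its underside, x along it towards the bowl, z up. Bowl 44 mm wide; handle 10 mm wide at its tip, 16 mm wide 60 mm from the tip.
- spoon_handle_end (a point): Tip of the spoon's handle, at mid thickness, 155 mm from the spoon's origin along its -x.
- spoon_bowl_end (a point): Tip of the spoon's bowl, at mid thickness, 155 mm from the spoon's origin along its +x.
- cereal_bowl: Blue cereal bowl, 130 mm wide, 55 mm high, drying upside down on the -y half of the deck, loose. Origin at the middle of its rim plane. To be left alone.

How it is judged:
On the way:
1. the cutlery cup hangs by its handle on the twin hook and is let go (distance between cup_handle and hook_seat below 0.016 m and height (world z) of cup_handle above 0.147 m and contact force between cutlery_cup and twin_hook above 0.3 N and angle between cutlery_cup's own z axis and vertical below 0.3 rad and contact force between cutlery_cup and the fingers below 0.05 N), for 0.3 s.
At the end, for the whole second after the job is handed in: Cup hangs upright (within 0.3 rad) on the twin hook, middle of its handle within 16 mm of the hook seat, let go; the spoon is held still in the fingers, both its ends over 0.13 m above the worktop (5 cm over the deck), touching neither rack, hook, cup nor bowl (all of step 1 and height (world z) of each of spoon_handle_end, spoon_bowl_end above 0.13 m and contact force between wooden_spoon and the fingers above 0.5 N and contact force between wooden_spoon and rack below 0.05 N and contact force between wooden_spoon and twin_hook below 0.05 N and contact force between wooden_spoon and cutlery_cup below 0.05 N and contact force between wooden_spoon and cereal_bowl below 0.05 N and linear speed of wooden_spoon below 0.03 m/s); the arm keeps its last pose, push and grip.
It fails at once if the upturned bowl is shifted by more than 3 cm (distance of cereal_bowl from where it was at the start of the episode above 0.03 m).
It fails at once if the spoon is forced against the rack with more than 20 N (contact force between wooden_spoon and rack above 20 N).
It also fails if it takes over 54 s, if anything falls off the work surface, if the arm or the gripper's body presses on something with over 40 N, if the wrist force passes 120 N, or if a joint passes its speed limit or range.

## Working session

There is one attempt and no reset: what is moved stays moved. The work goes in short steps, Python scripts to look and compute and a tool call to move; the robot and the scene stay as the last step left them, time stands still between calls to the robot, and variables do not carry over. Pictures are saved under pics/ and viewed, at most 10 in all, crops included, and the job is handed in when it is done.

Besides the shell and the picture viewer there is one more tool, called after "Request:" by a JSON object that holds its "name" and its "arguments", one argument or row to a line. arm_command: Moves the arm, as the interface text tells. Its arguments: {"type":"object","properties":{"moves":{"type":"array","items":{"type":"object","properties":{"x":{"type":"number"},"y":{"type":"number"},"z":{"type":"number"},"ax":{"type":"number"},"ay":{"type":"number"},"az":{"type":"number"},"claw":{"type":"number"}}}},"force":{"type":"number"}},"required":["moves"]}

```bash
ls; mkdir -p pics
cat > h.py <<'E'
import numpy as np, cv2, json
from plant import sense, optics, job_done, boxes_of
def cal(n):
    c=optics.calibration(n); f=192/np.tan(np.radians(c["vfov"])/2)
    K=np.array([[f,0,c["cx"]],[0,f,c["cy"]],[0,0,1]]); return K,np.array(c["distortion"],float),np.array(c["world_to_cam"])
def cloud(n,d):
    K,D,T=cal(n); h,w=d.shape
    uv=np.stack(np.meshgrid(np.arange(w),np.arange(h)),-1).reshape(-1,1,2).astype(np.float64)
    r=cv2.undistortPoints(uv,K,D).reshape(h,w,2)
    P=np.dstack([r*d[...,None],d])
    W=(P-T[:3,3])@T[:3,:3]; W[d<=0]=np.nan; return W
def proj(n,X):
    K,D,T=cal(n); return cv2.projectPoints(np.atleast_2d(np.array(X,float)),cv2.Rodrigues(T[:3,:3])[0],T[:3,3],K,D)[0].reshape(-1,2)
E
python3 - <<'E'
from h import *
for n in ("scene","top"):
    im,d=optics.grab_frame(n); cv2.imwrite(f"pics/{n}0.png",im); np.save(f"{n}0.npy",d)
    K,D,T=cal(n); print(n,-T[:3,:3].T@T[:3,3],T[2,:3],K[0,0],(d>0).mean())
    for l in ("rack","twin_hook","cutlery_cup","wooden_spoon","cereal_bowl","cup_handle"):
        print(l,[(np.round(b["extent"]),round(b["p"],2)) for b in boxes_of(n,l)[:2]])
print(sense())
E
```

```text
pics
scene [0.09400247 0.5234848  0.70961879] [ 0.3527716  -0.74561729 -0.56533801] 483.96137207047303 0.9960174560546875
rack [(array([168., 162., 290., 292.]), 0.74)]
twin_hook [(array([273., 151., 304., 202.]), 0.74)]
cutlery_cup [(array([183., 170., 244., 253.]), 0.96)]
wooden_spoon [(array([246., 191., 261., 208.]), 0.54)]
cereal_bowl [(array([222., 150., 271., 193.]), 0.65), (array([207., 190., 259., 265.]), 0.41)]
cup_handle [(array([184., 168., 242., 258.]), 0.85)]
top [ 0.35636536 -0.24616677  0.95287732] [ 0.13599765 -0.00462992 -0.99069834] 387.59518634517184 0.9959971110026041
rack [(array([165., 148., 333., 233.]), 0.69)]
twin_hook [(array([267., 214., 306., 250.]), 0.5)]
cutlery_cup [(array([169., 170., 253., 201.]), 0.87)]
wooden_spoon [(array([254., 187., 263., 186.]), 0.52)]
cereal_bowl []
cup_handle [(array([170., 166., 254., 202.]), 0.57)]
{'t': 0.7, 'joint_pos': array([-1.31936390e+00,  1.30373269e-01,  1.48816266e+00, -9.61053663e-06,
        1.52298504e+00, -8.54071305e-02]), 'joint_velocities': array([ 0.00060494,  0.0011878 , -0.00035543, -0.00010111,  0.00193063,
        0.00034553]), 'joint_efforts': array([-3.23003678e-04, -5.59601748e+01, -4.91942704e+01,  7.65359192e-02,
        2.27455358e-02,  1.55183830e-05]), 'ee_pos': array([ 0.19832455, -0.56630635,  0.21867173]), 'orientation': array([[ 9.43803769e-01,  3.30506346e-01,  8.53636104e-06],
       [ 3.30506346e-01, -9.43803767e-01, -7.18171614e-05],
       [-1.56793779e-05,  7.06026292e-05, -9.99999997e-01]]), 'wrist_force': array([ 1.11128839, -0.78308196,  0.01260785]), 'moment': array([0.00990141, 0.09544643, 0.01019811]), 'grasp_force': 0.0, 'grip_width': 1.0005624484832505}
```

Run:
```python
from h import *
a=cv2.imread("pics/scene0.png"); b=cv2.imread("pics/top0.png")
cv2.imwrite("pics/s1.png",cv2.resize(a[130:310,150:330],(600,600),interpolation=cv2.INTER_CUBIC)); cv2.imwrite("pics/t1.png",cv2.resize(b[130:270,150:350],(800,560),interpolation=cv2.INTER_CUBIC))
```

```text
(no output)
```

View pics/s1.png

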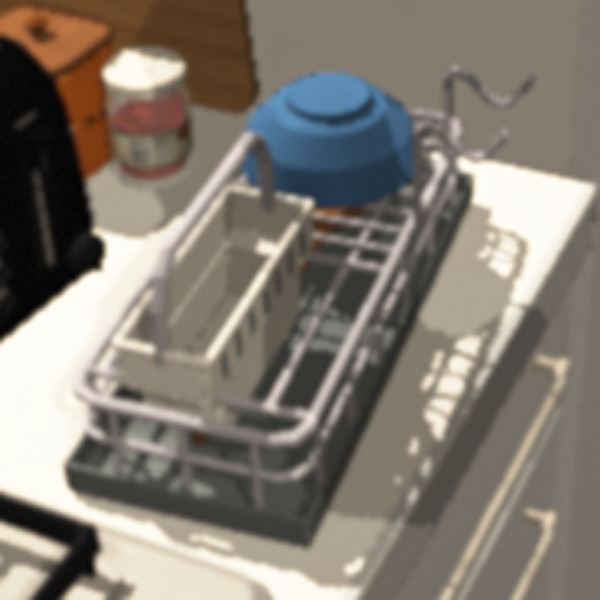

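View pics/t1.png

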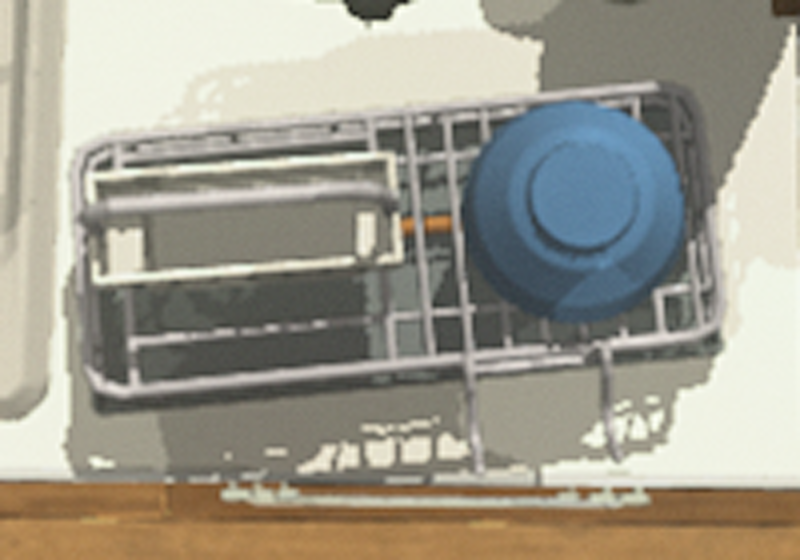

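View pics/scene0.png

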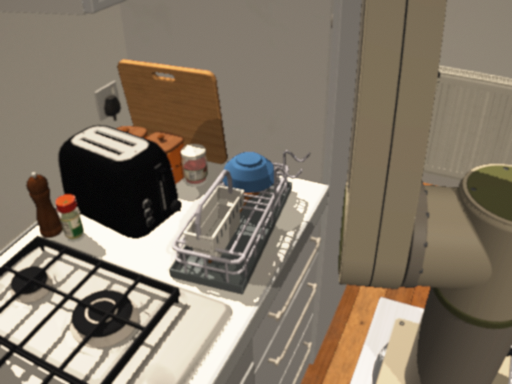

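The top crop (4x, origin 150,130) shows the cup in the +y half of the deck, shifted towards the rear of the well. Its handle bar runs from (172,183) to (248,178). The spoon's orange handle shows at (256,186), the bowl sits at (294,182), and the hooks are at (268,235) and (302,235). The scene view agrees.

Run:
```python
from h import *
C={}
for n in ("top","scene"):
    d=np.load(n+"0.npy"); im=cv2.imread(f"pics/{n}0.png"); W=cloud(n,d); C[n]=(W,im)
    hsv=cv2.cvtColor(im,cv2.COLOR_BGR2HSV)
    blue=(abs(hsv[...,0].astype(int)-105)<12)&(hsv[...,1]>100)
    P=W[blue]; P=P[np.isfinite(P[:,0])]; print(n,"bowl",P.min(0),P.max(0),np.median(P,0),len(P))
    org=(abs(hsv[...,0].astype(int)-13)<8)&(hsv[...,1]>120)
    reg=(W[...,2]<.09)&(W[...,2]>0)&(W[...,0]<.75)&(W[...,0]>.35)&(abs(W[...,1]+.3)<.25)
    P=W[org&reg]; vv=np.argwhere(org&reg); print("spoon",len(P)); print(np.round(np.c_[vv,P],3)[::max(1,len(P)//15)])
np.set_printoptions(suppress=True,precision=3)
W,im=C["top"]
R=np.isfinite(W[...,0])&(W[...,0]>.3)&(W[...,0]<.8)&(W[...,1]<0)&(W[...,1]>-.6)
sub=slice(160,255),slice(160,340)
z=W[...,2]
for r in range(150,256,3): print(r,' '.join('%3d'%round(1000*v) if np.isfinite(v) else ' . ' for v in z[r,164:340:4]))
# handle points
for n in C:
    W=C[n][0]; m=(W[...,2]>.115)&(W[...,2]<.2)&(W[...,0]>.3)&(W[...,0]<.75)&(W[...,1]>-.55)&(W[...,1]<.05)
    P=W[m]; uv=np.argwhere(m); print(n,len(P)); print(np.c_[uv,P][::max(1,len(P)//40)])
print([C["top"][0][r,c] for r,c in ((170,180),(245,200),(165,320),(235,330))])
```

```text
top bowl [ 0.16487811 -0.63786614  0.10436197] [ 0.86269553 -0.26254163  0.40262941] [ 0.52190836 -0.34486299  0.12735241] 1218
spoon 443
[[ 8.40e+01  3.45e+02  7.49e-01 -4.58e-01  9.00e-02]
 [ 9.00e+01  2.89e+02  7.34e-01 -3.27e-01  8.70e-02]
 [ 9.20e+01  2.90e+02  7.32e-01 -3.30e-01  7.90e-02]
 [ 9.30e+01  2.90e+02  7.33e-01 -3.31e-01  7.20e-02]
 [ 9.30e+01  3.43e+02  7.48e-01 -4.65e-01  3.90e-02]
 [ 9.40e+01  3.09e+02  7.27e-01 -3.75e-01  8.10e-02]
 [ 9.50e+01  2.98e+02  7.30e-01 -3.50e-01  6.80e-02]
 [ 9.60e+01  2.98e+02  7.31e-01 -3.51e-01  6.00e-02]
 [ 9.70e+01  3.44e+02  7.28e-01 -4.61e-01  6.30e-02]
 [ 9.90e+01  2.86e+02  7.34e-01 -3.25e-01  3.20e-02]
 [ 1.00e+02  2.95e+02  7.31e-01 -3.47e-01  3.50e-02]
 [ 1.02e+02  2.88e+02  7.33e-01 -3.31e-01  1.70e-02]
 [ 1.04e+02  2.90e+02  7.31e-01 -3.37e-01  7.00e-03]
 [ 1.13e+02  3.43e+02  7.02e-01 -4.67e-01  2.60e-02]
 [ 1.33e+02  3.48e+02  6.51e-01 -4.79e-01  2.40e-02]
 [ 1.87e+02  2.56e+02  5.14e-01 -2.53e-01  2.20e-02]]
scene bowl [ 0.45201663 -0.36716477  0.02242533] [ 0.87945251 -0.09751275  0.15449989] [ 0.49619254 -0.30739322  
[... 10419 characters left out ...]
 0.124]
 [166.    108.      0.739  -0.119   0.182]
 [168.    111.      0.73   -0.117   0.18 ]
 [170.    106.      0.744  -0.116   0.172]
 [171.    284.      0.401  -0.272   0.161]
 [173.    287.      0.396  -0.277   0.155]
 [176.    131.      0.686  -0.125   0.166]
 [178.    275.      0.421  -0.271   0.14 ]
 [181.    220.      0.501  -0.175   0.171]
 [185.    108.      0.737  -0.105   0.142]
 [188.    137.      0.677  -0.126   0.138]
 [192.    212.      0.498  -0.136   0.17 ]
 [198.    137.      0.675  -0.119   0.117]
 [231.    197.      0.497  -0.068   0.124]]
[array([ 0.542, -0.077,  0.077]), array([ 0.372, -0.118,  0.002]), array([ 0.558, -0.4  ,  0.076]), array([ 0.4  , -0.435, -0.001])]
```

Run:
```python
from h import *
np.set_printoptions(suppress=True,precision=4)
for n in ("top","scene"):
    d=np.load(n+"0.npy"); W=cloud(n,d); X=W.reshape(-1,3)
    reg=(X[:,0]>.37)&(X[:,0]<.62)&(X[:,1]>-.47)&(X[:,1]<-.03)
    for lo,hi in ((.073,.084),(.022,.029)):
        P=X[reg&(X[:,2]>lo)&(X[:,2]<hi)]
        # keep dense
        P=P[[ (np.hypot(*(P[:,:2]-p[:2]).T)<.008).sum()>=4 for p in P]]
        (c,s,a)=cv2.minAreaRect(P[:,:2].astype(np.float32)); print(n,lo,len(P),np.array(c),np.array(s),a)
    m=reg&(X[:,2]>.168)&(X[:,2]<.180)&(X[:,1]>-.215)&(X[:,0]>.46)
    P=X[m]; c=P.mean(0); u=np.linalg.svd(P-c)[2][0]; t=(P-c)@u; print("bar",len(P),c,u,t.min(),t.max(),"mid",c+u*(t.min()+t.max())/2, np.median(P[:,2]),np.percentile(P[:,2],90))
    m=reg&(X[:,2]>.108)&(X[:,2]<.118)&(X[:,0]<.56)&(X[:,1]>-.22)
    P=X[m]; P=P[[ (np.hypot(*(P[:,:2]-p[:2]).T)<.008).sum()>=4 for p in P]];print("cuprim",len(P),cv2.minAreaRect(P[:,:2].astype(np.float32)),np.median(P[:,2]))
    m=reg&(X[:,2]>.135)&(X[:,1]<-.24)&(X[:,0]<.47)&(X[:,2]<.18)
    P=X[m]; 
    for side in (P[:,1]>-.31,P[:,1]<-.31):
        Q=P[side]; Q=Q[np.argsort(Q[:,0])]; print("hook",len(Q)); print(Q[::max(1,len(Q)//14)])
```

```text
top 0.073 2774 [ 0.4995 -0.2353] [0.1562 0.3696] 6.226805210113525
top 0.022 238 [ 0.4827 -0.2412] [0.1604 0.3794] 0.9047218561172485
bar 312 [ 0.5038 -0.1491  0.1733] [-0.0849  0.9964 -0.0028] -0.06571588423400027 0.0680143557904921 mid [ 0.5037 -0.148   0.1733] 0.1734614680023363 0.17542969966050606
cuprim 414 ((0.5039783120155334, -0.14336004853248596), (0.0639391615986824, 0.15534467995166779), 4.571949005126953) 0.11344060735282788
hook 79
[[ 0.3711 -0.279   0.1656]
 [ 0.3732 -0.2812  0.1603]
 [ 0.3774 -0.2774  0.1543]
 [ 0.3816 -0.2796  0.15  ]
 [ 0.3857 -0.2775  0.1506]
 [ 0.3897 -0.2774  0.1528]
 [ 0.3938 -0.2773  0.1532]
 [ 0.3958 -0.2794  0.1529]
 [ 0.3997 -0.2772  0.1569]
 [ 0.4034 -0.2769  0.163 ]
 [ 0.4058 -0.2791  0.1585]
 [ 0.4094 -0.2788  0.1657]
 [ 0.4133 -0.2747  0.167 ]
 [ 0.4153 -0.2726  0.1671]
 [ 0.4194 -0.2726  0.1672]
 [ 0.4235 -0.2746  0.1664]]
hook 94
[[ 0.3718 -0.3509  0.1714]
 [ 0.3758 -0.3511  0.1701]
 [ 0.38   -0.3483  0.161 ]
 [ 0.3843 -0.349   0.1552]
 [ 0.3886 -0.3498  0.1496]
 [ 0.3927 -0.3478  0.1493]
 [ 0.3968 -0.3459  0.1477]
 [ 0.4007 -0.3474  0.
[... 824 characters left out ...]
.2765  0.1552]
 [ 0.4003 -0.2754  0.1598]
 [ 0.4056 -0.2776  0.1547]
 [ 0.4105 -0.2727  0.1639]
 [ 0.4157 -0.2742  0.1642]
 [ 0.4193 -0.2719  0.1672]
 [ 0.4207 -0.2755  0.1446]
 [ 0.4217 -0.2725  0.141 ]
 [ 0.4231 -0.2702  0.1523]
 [ 0.4243 -0.2732  0.14  ]]
hook 121
[[ 0.3718 -0.3522  0.1683]
 [ 0.3749 -0.3485  0.162 ]
 [ 0.3796 -0.3489  0.1606]
 [ 0.384  -0.3484  0.1574]
 [ 0.3907 -0.3483  0.1506]
 [ 0.3967 -0.3456  0.1482]
 [ 0.4021 -0.347   0.1513]
 [ 0.4067 -0.346   0.1585]
 [ 0.4117 -0.3465  0.1623]
 [ 0.4171 -0.342   0.1635]
 [ 0.4231 -0.3451  0.1656]
 [ 0.4269 -0.3432  0.1554]
 [ 0.4279 -0.3402  0.1386]
 [ 0.4287 -0.3418  0.1506]
 [ 0.43   -0.3392  0.1413]
 [ 0.432  -0.3438  0.1617]]
```

The cup bar's middle is at about (0.503, -0.147, 0.169), yaw about 4.6°. The valleys are at (0.386, -0.278) and (0.394, -0.348), so the hook seat is near (0.390, -0.313, 0.155). The rack yaw is about 5.7°. Both cameras agree, and the heights match the text. I'll approach now.

Request:
{"name": "arm_command", "arguments": {
  "moves": [
    {"x": 0.0138,"y": -0.0198,"z": -0.004,"claw": 1},
    {"x": 0.0138,"y": -0.0198,"z": -0.004},
    {"x": 0.0138,"y": -0.0198,"z": -0.004},
    {"x": 0.0138,"y": -0.0198,"z": -0.004},
    {"x": 0.0138,"y": -0.0198,"z": -0.004},
    {"x": 0.0138,"y": -0.0198,"z": -0.004},
    {"x": 0.0138,"y": -0.0198,"z": -0.004},
    {"x": 0.0138,"y": -0.0198,"z": -0.004},
    {"x": 0.0263,"y": -0.0114},
    {"x": 0.0263,"y": -0.0114},
    {"x": 0.0263,"y": -0.0114},
    {"x": 0.0263,"y": -0.0114},
    {"x": 0.0263,"y": -0.0114},
    {"x": 0.0263,"y": -0.0114},
    {"x": 0.0263,"y": -0.0114},
    {"x": 0.0263,"y": -0.0114},
    {"x": 0.0263,"y": -0.0114},
    {"x": 0.0263,"y": -0.0114},
    {"x": 0.0263,"y": -0.0114},
    {"x": 0.0263,"y": -0.0114}
  ]
}}

```text
validation failed for argument at $.mo...
```

Request:
{"name": "arm_command", "arguments": {
  "moves": [
    {"az": -0.12},
    {"az": -0.12},
    {"az": -0.12},
    {"az": -0.12},
    {"az": -0.12},
    {"az": -0.12},
    {"az": -0.12},
    {"az": -0.12},
    {"az": -0.12},
    {"az": -0.12},
    {"az": -0.114},
    {}
  ]
}}

```text
validation failed for argument at $.mo...
```

Request:
{"name": "arm_command", "arguments": {
  "moves": [
    {"x": 0.0138,"y": -0.0198,"z": -0.004,"ax": 0,"ay": 0,"az": 0,"claw": 1}
  ]
}}

```text
t: 0.78
ee_pos: [0.2035, -0.5445, 0.2212]
orientation: [[0.944, 0.329, -0.001], [0.329, -0.944, 0.001], [-0.001, -0.001, -1.0]]
wrist_force: [0.5, 0.4, 0.6]
grip_width: 0.998
grasp_force: 0.0
```

Request:
{"name": "arm_command", "arguments": {
  "moves": [
    {"x": 0.0193,"y": -0.0277,"z": -0.006,"ax": 0,"ay": 0,"az": 0,"claw": 1},
    {"x": 0.0193,"y": -0.0277,"z": -0.006,"ax": 0,"ay": 0,"az": 0,"claw": 1},
    {"x": 0.0193,"y": -0.0277,"z": -0.006,"ax": 0,"ay": 0,"az": 0,"claw": 1},
    {"x": 0.0193,"y": -0.0277,"z": -0.006,"ax": 0,"ay": 0,"az": 0,"claw": 1},
    {"x": 0.0193,"y": -0.0277,"z": -0.006,"ax": 0,"ay": 0,"az": 0,"claw": 1},
    {"x": 0.0351,"y": -0.0151,"z": 0,"ax": 0,"ay": 0,"az": 0,"claw": 1},
    {"x": 0.0351,"y": -0.0151,"z": 0,"ax": 0,"ay": 0,"az": 0,"claw": 1},
    {"x": 0.0351,"y": -0.0151,"z": 0,"ax": 0,"ay": 0,"az": 0,"claw": 1},
    {"x": 0.0351,"y": -0.0151,"z": 0,"ax": 0,"ay": 0,"az": 0,"claw": 1},
    {"x": 0.0351,"y": -0.0151,"z": 0,"ax": 0,"ay": 0,"az": 0,"claw": 1},
    {"x": 0.0351,"y": -0.0151,"z": 0,"ax": 0,"ay": 0,"az": 0,"claw": 1},
    {"x": 0.0351,"y": -0.0151,"z": 0,"ax": 0,"ay": 0,"az": 0,"claw": 1},
    {"x": 0.0351,"y": -0.0151,"z": 0,"ax": 0,"ay": 0,"az": 0,"claw": 1},
    {"x": 0.0351,"y": -0.0151,"z": 0,"ax": 0,"ay": 0,"az": 0,"claw": 1}
  ]
}}

```text
t: 1.95
ee_pos: [0.5046, -0.1461, 0.2529]
orientation: [[0.944, 0.331, 0.001], [0.331, -0.944, -0.0], [0.001, 0.001, -1.0]]
wrist_force: [0.0, 0.1, -0.3]
grip_width: 1.003
grasp_force: 0.0
```

Request:
{"name": "arm_command", "arguments": {
  "moves": [
    {"x": 0,"y": 0,"z": 0,"ax": 0,"ay": 0,"az": -0.12,"claw": 1},
    {"x": 0,"y": 0,"z": 0,"ax": 0,"ay": 0,"az": -0.12,"claw": 1},
    {"x": 0,"y": 0,"z": 0,"ax": 0,"ay": 0,"az": -0.12,"claw": 1},
    {"x": 0,"y": 0,"z": 0,"ax": 0,"ay": 0,"az": -0.12,"claw": 1},
    {"x": 0,"y": 0,"z": 0,"ax": 0,"ay": 0,"az": -0.12,"claw": 1},
    {"x": 0,"y": 0,"z": 0,"ax": 0,"ay": 0,"az": -0.12,"claw": 1},
    {"x": 0,"y": 0,"z": 0,"ax": 0,"ay": 0,"az": -0.12,"claw": 1},
    {"x": 0,"y": 0,"z": 0,"ax": 0,"ay": 0,"az": -0.12,"claw": 1},
    {"x": 0,"y": 0,"z": 0,"ax": 0,"ay": 0,"az": -0.12,"claw": 1},
    {"x": 0,"y": 0,"z": 0,"ax": 0,"ay": 0,"az": -0.12,"claw": 1},
    {"x": 0,"y": 0,"z": 0,"ax": 0,"ay": 0,"az": -0.114,"claw": 1},
    {"x": 0,"y": 0,"z": 0,"ax": 0,"ay": 0,"az": 0,"claw": 0.5}
  ]
}}

```text
t: 2.95
ee_pos: [0.5033, -0.1478, 0.2527]
orientation: [[-0.085, 0.996, 0.0], [0.996, 0.085, -0.0], [-0.0, 0.0, -1.0]]
wrist_force: [-0.2, -0.2, 0.2]
grip_width: 0.97
grasp_force: 0.0
```

Request:
{"name": "arm_command", "arguments": {
  "moves": [
    {"x": 0,"y": 0,"z": 0.026,"ax": 0,"ay": 0,"az": 0,"claw": 0.5},
    {"x": 0,"y": 0,"z": 0.026,"ax": 0,"ay": 0,"az": 0,"claw": 0.5},
    {"x": 0,"y": 0,"z": 0.026,"ax": 0,"ay": 0,"az": 0,"claw": 0.5},
    {"x": 0,"y": 0,"z": 0.0247,"ax": 0,"ay": 0,"az": 0,"claw": 0.5},
    {"x": 0,"y": 0,"z": 0,"ax": 0,"ay": 0,"az": 0,"claw": 0},
    {"x": 0,"y": 0,"z": 0,"ax": 0,"ay": 0,"az": 0,"claw": 0},
    {"x": 0,"y": 0,"z": 0,"ax": 0,"ay": 0,"az": 0,"claw": 0},
    {"x": 0,"y": 0,"z": 0,"ax": 0,"ay": 0,"az": 0,"claw": 0},
    {"x": 0,"y": 0,"z": 0,"ax": 0,"ay": 0,"az": 0,"claw": 0},
    {"x": 0,"y": 0,"z": 0,"ax": 0,"ay": 0,"az": 0,"claw": 0}
  ],
  "force": 25
}}

```text
t: 3.78
ee_pos: [0.5043, -0.1482, 0.1516]
orientation: [[-0.079, 0.997, 0.002], [0.997, 0.08, -0.001], [-0.001, 0.002, -1.0]]
wrist_force: [-0.2, -0.0, -0.5]
grip_width: 0.261
grasp_force: 0.0
```

Request:
{"name": "arm_command", "arguments": {
  "moves": [
    {"x": 0,"y": 0,"z": 0,"ax": 0,"ay": 0,"az": 0,"claw": 0},
    {"x": 0,"y": 0,"z": 0,"ax": 0,"ay": 0,"az": 0,"claw": 0},
    {"x": 0,"y": 0,"z": 0,"ax": 0,"ay": 0,"az": 0,"claw": 0},
    {"x": 0,"y": 0,"z": 0,"ax": 0,"ay": 0,"az": 0,"claw": 0},
    {"x": 0,"y": 0,"z": 0,"ax": 0,"ay": 0,"az": 0,"claw": 0},
    {"x": 0,"y": 0,"z": 0,"ax": 0,"ay": 0,"az": 0,"claw": 0},
    {"x": 0,"y": 0,"z": 0,"ax": 0,"ay": 0,"az": 0,"claw": 0},
    {"x": 0,"y": 0,"z": -0.02,"ax": 0,"ay": 0,"az": 0,"claw": 0},
    {"x": 0,"y": 0,"z": -0.025,"ax": 0,"ay": 0,"az": 0,"claw": 0},
    {"x": 0,"y": 0,"z": -0.025,"ax": 0,"ay": 0,"az": 0,"claw": 0},
    {"x": 0,"y": 0,"z": -0.025,"ax": 0,"ay": 0,"az": 0,"claw": 0},
    {"x": 0,"y": 0,"z": -0.025,"ax": 0,"ay": 0,"az": 0,"claw": 0},
    {"x": 0,"y": 0,"z": -0.025,"ax": 0,"ay": 0,"az": 0,"claw": 0},
    {"x": 0,"y": 0,"z": -0.02,"ax": 0,"ay": 0,"az": 0,"claw": 0},
    {"x": 0,"y": 0,"z": 0,"ax": 0,"ay": 0,"az": 0,"claw": 0}
  ]
}}

```text
t: 5.03
ee_pos: [0.5048, -0.1483, 0.3194]
orientation: [[-0.08, 0.997, 0.006], [0.997, 0.08, -0.002], [-0.003, 0.006, -1.0]]
wrist_force: [1.5, 0.2, -0.9]
grip_width: 0.097
grasp_force: 25.0
```

Run:
```python
from h import *
np.set_printoptions(suppress=True,precision=4)
s=sense(); print(s["t"],s["ee_pos"],s["wrist_force"],s["grip_width"],s["grasp_force"])
for n in ("top","scene"):
    im,d=optics.grab_frame(n); cv2.imwrite(f"pics/{n}1.png",im); np.save(f"{n}1.npy",d)
    W=cloud(n,d); hsv=cv2.cvtColor(im,cv2.COLOR_BGR2HSV)
    org=(abs(hsv[...,0].astype(int)-13)<9)&(hsv[...,1]>110)
    m=org&(W[...,2]<.05)&(W[...,0]<.6)&(W[...,0]>.42)&(W[...,1]>-.4)&(W[...,1]<-.04)
    P=W[m]; print(n,"spoon",len(P),np.median(P[:,2]) if len(P) else 0)
    if len(P)>8:
        l=cv2.fitLine(P[:,:2].astype(np.float32),cv2.DIST_HUBER,0,.01,.01).ravel(); t=(P[:,:2]-l[2:])@l[:2]; print(l,l[2:]+l[:2]*t.min(),l[2:]+l[:2]*t.max())
    X=W.reshape(-1,3); m=(X[:,2]>.262)&(X[:,2]<.285)&(X[:,0]>.44)&(X[:,0]<.57)&(X[:,1]>-.26)&(X[:,1]<-.03)
    P=X[m]; print("rim",len(P),P.min(0),P.max(0))
    (c,sz,a)=cv2.minAreaRect(P[:,:2].astype(np.float32)); print(c,sz,a)
    im2=cv2.resize(im[120:300,120:345],(800,640)) ; cv2.imwrite(f"pics/{n}1c.png",im2[:600])
```

```text
5.0333 [ 0.5048 -0.1483  0.3194] [ 1.4812  0.1775 -0.8916] 0.09745852516285418 24.99833643436432
top spoon 159 0.020341498379754117
[ 0.1194 -0.9928  0.5114 -0.2087] [ 0.5033 -0.1411] [ 0.5184 -0.2673]
rim 542 [ 0.4712 -0.2401  0.2621] [ 0.5437 -0.1007  0.2849]
(0.5071719884872437, -0.16836567223072052) (0.06305795162916183, 0.14056582748889923) 4.704494476318359
scene spoon 288 0.019017468481648356
[ 0.087  -0.9962  0.5095 -0.2078] [ 0.5002 -0.1008] [ 0.5231 -0.3631]
rim 1220 [ 0.4668 -0.2388  0.262 ] [ 0.5382 -0.0638  0.2847]
(0.5043836832046509, -0.15177620947360992) (0.06416308879852295, 0.17362581193447113) 4.392216205596924
```

View pics/top1c.png

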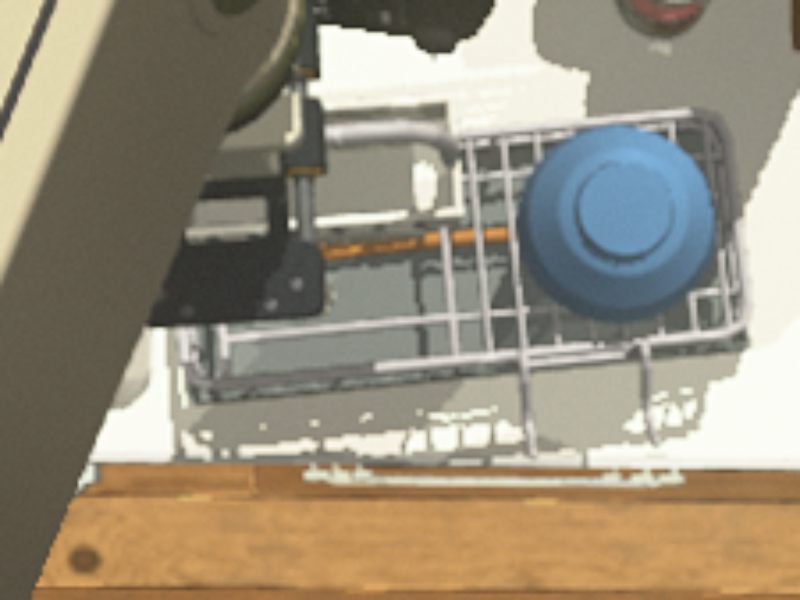

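The picture shows the cup in the gripper, the spoon running along the well to about (320,250), and the bowl untouched. The cup's middle sits about 3–4 mm to the -y side of the TCP. I'll carry it to the front of the hook.

Request:
{"name": "arm_command", "arguments": {
  "moves": [
    {"x": -0.0181,"y": -0.0265,"z": 0,"ax": 0,"ay": 0,"az": 0,"claw": 0},
    {"x": -0.0181,"y": -0.0265,"z": 0,"ax": 0,"ay": 0,"az": 0,"claw": 0},
    {"x": -0.0181,"y": -0.0265,"z": 0,"ax": 0,"ay": 0,"az": 0,"claw": 0},
    {"x": -0.0181,"y": -0.0265,"z": 0,"ax": 0,"ay": 0,"az": 0,"claw": 0},
    {"x": -0.0181,"y": -0.0265,"z": 0,"ax": 0,"ay": 0,"az": 0,"claw": 0},
    {"x": -0.0181,"y": -0.0265,"z": 0,"ax": 0,"ay": 0,"az": 0,"claw": 0},
    {"x": -0.0181,"y": -0.0265,"z": 0,"ax": 0,"ay": 0,"az": 0,"claw": 0},
    {"x": -0.0181,"y": -0.0265,"z": 0,"ax": 0,"ay": 0,"az": -0.02,"claw": 0},
    {"x": 0,"y": 0,"z": 0,"ax": 0,"ay": 0,"az": 0,"claw": 0},
    {"x": 0,"y": 0,"z": 0,"ax": 0,"ay": 0,"az": 0,"claw": 0}
  ]
}}

```text
t: 5.97
ee_pos: [0.302, -0.3093, 0.3126]
orientation: [[-0.096, 0.995, -0.002], [0.995, 0.096, 0.003], [0.003, -0.002, -1.0]]
wrist_force: [0.4, 0.1, -1.6]
grip_width: 0.094
grasp_force: 25.0
```

Request:
{"name": "arm_command", "arguments": {
  "moves": [
    {"x": 0,"y": 0,"z": 0.028,"ax": 0,"ay": 0,"az": 0,"claw": 0},
    {"x": 0,"y": 0,"z": 0.028,"ax": 0,"ay": 0,"az": 0,"claw": 0},
    {"x": 0,"y": 0,"z": 0.028,"ax": 0,"ay": 0,"az": 0,"claw": 0},
    {"x": 0,"y": 0,"z": 0.028,"ax": 0,"ay": 0,"az": 0,"claw": 0},
    {"x": 0,"y": 0,"z": 0.028,"ax": 0,"ay": 0,"az": 0,"claw": 0},
    {"x": 0,"y": 0,"z": 0,"ax": 0,"ay": 0,"az": 0,"claw": 0},
    {"x": 0,"y": 0,"z": 0,"ax": 0,"ay": 0,"az": 0,"claw": 0}
  ]
}}

```text
t: 6.55
ee_pos: [0.3031, -0.3068, 0.1728]
orientation: [[-0.101, 0.995, -0.003], [0.995, 0.101, 0.005], [0.005, -0.003, -1.0]]
wrist_force: [-0.0, -0.4, -0.7]
grip_width: 0.099
grasp_force: 25.0
```

Run:
```python
from h import *
np.set_printoptions(suppress=True,precision=4)
s=sense(); print(s["t"],s["ee_pos"],s["joint_pos"])
for n in ("top","scene"):
    im,d=optics.grab_frame(n); cv2.imwrite(f"pics/{n}2.png",im)
    W=cloud(n,d); X=W.reshape(-1,3)
    a=(X[:,0]>.24)&(X[:,0]<.375)&(X[:,1]>-.42)&(X[:,1]<-.2)
    m=a&(X[:,2]>.12)&(X[:,2]<.14); P=X[m]; print(n,"rim",len(P),P.min(0),P.max(0),cv2.minAreaRect(P[:,:2].astype(np.float32)))
    m=a&(X[:,2]>.18)&(X[:,2]<.2)&(abs(X[:,1]+.309)>.025)&(abs(X[:,1]+.309)<.06); P=X[m]; print("bar",len(P),P.mean(0),np.percentile(P[:,2],90))
    hsv=cv2.cvtColor(im,cv2.COLOR_BGR2HSV)
    org=(abs(hsv[...,0].astype(int)-13)<9)&(hsv[...,1]>110)
    m=org&(W[...,2]<.05)&(W[...,2]>.005)&(W[...,0]<.6)&(W[...,0]>.42)&(W[...,1]>-.4)&(W[...,1]<-.04)
    P=W[m]; print(n,"spoon",len(P),np.median(P[:,2]) if len(P) else 0)
    if len(P)>8:
        l=cv2.fitLine(P[:,:2].astype(np.float32),cv2.DIST_HUBER,0,.01,.01).ravel(); t=(P[:,:2]-l[2:])@l[:2]; print(l,l[2:]+l[:2]*t.min(),l[2:]+l[:2]*t.max())
    im2=cv2.resize(im[120:300,120:345],(800,640)) ; cv2.imwrite(f"pics/{n}2c.png",im2[:600])
```

```text
6.55 [ 0.3031 -0.3068  0.1728] [-0.9108 -0.3129  1.9883  0.0003  1.4717 -1.0119]
top rim 51 [ 0.3054 -0.2493  0.1311] [ 0.328  -0.2244  0.1398] ((0.3218611180782318, -0.232944518327713), (0.014556217938661575, 0.03186677768826485), 45.069984436035156)<stdin>:9: RuntimeWarning: Mean of empty slice.
  ret = um.true_divide(
Traceback (most recent call last):
IndexError: index -1 is out of bounds for axis 0 with size 0
```

Request:
{"name": "arm_command", "arguments": {
  "moves": [
    {"x": -0.0022,"y": 0.0174,"z": 0,"ax": 0,"ay": 0,"az": 0,"claw": 0},
    {"x": -0.0022,"y": 0.0174,"z": 0,"ax": 0,"ay": 0,"az": 0,"claw": 0},
    {"x": -0.0022,"y": 0.0174,"z": 0,"ax": 0,"ay": 0,"az": 0,"claw": 0},
    {"x": -0.0022,"y": 0.0174,"z": 0,"ax": 0,"ay": 0,"az": 0,"claw": 0},
    {"x": -0.0022,"y": 0.0174,"z": 0,"ax": 0,"ay": 0,"az": 0,"claw": 0},
    {"x": 0,"y": 0,"z": 0,"ax": 0,"ay": 0,"az": 0,"claw": 0},
    {"x": 0,"y": 0,"z": 0,"ax": 0,"ay": 0,"az": 0,"claw": 0}
  ]
}}

```text
t: 7.18
ee_pos: [0.3925, -0.3117, 0.1768]
orientation: [[-0.101, 0.995, 0.002], [0.995, 0.101, -0.002], [-0.002, 0.001, -1.0]]
wrist_force: [0.8, -0.7, -0.7]
grip_width: 0.104
grasp_force: 24.9
```

Run:
```python
from h import *
np.set_printoptions(suppress=True,precision=4)
for n in ("top","scene"):
    im,d=optics.grab_frame(n); cv2.imwrite(f"pics/{n}2.png",im); np.save(n+"2.npy",d)
    W=cloud(n,d); hsv=cv2.cvtColor(im,cv2.COLOR_BGR2HSV)
    org=(abs(hsv[...,0].astype(int)-13)<9)&(hsv[...,1]>110)
    m=org&(W[...,2]<.05)&(W[...,2]>.005)&(W[...,0]<.6)&(W[...,0]>.42)&(W[...,1]>-.4)&(W[...,1]<-.04)
    P=W[m]; print(n,"spoon",len(P),np.median(P[:,2]) if len(P) else 0)
    if len(P)>8:
        l=cv2.fitLine(P[:,:2].astype(np.float32),cv2.DIST_HUBER,0,.01,.01).ravel(); t=(P[:,:2]-l[2:])@l[:2]; print(l,l[2:]+l[:2]*t.min(),l[2:]+l[:2]*t.max())
a=cv2.imread("pics/scene2.png")[130:280,170:360]; b=cv2.imread("pics/top2.png")[120:270,150:340]
cv2.imwrite("pics/c2.png",np.hstack([cv2.resize(x,(400,316),interpolation=cv2.INTER_CUBIC) for x in(a,b)]))
```

```text
top spoon 152 0.020031981714055853
[ 0.1301 -0.9915  0.5066 -0.1681] [ 0.4985 -0.1064] [ 0.5164 -0.2433]
scene spoon 285 0.019033795057315714
[ 0.0914 -0.9958  0.515  -0.2661] [ 0.4998 -0.1006] [ 0.5237 -0.3609]
```

View pics/c2.png

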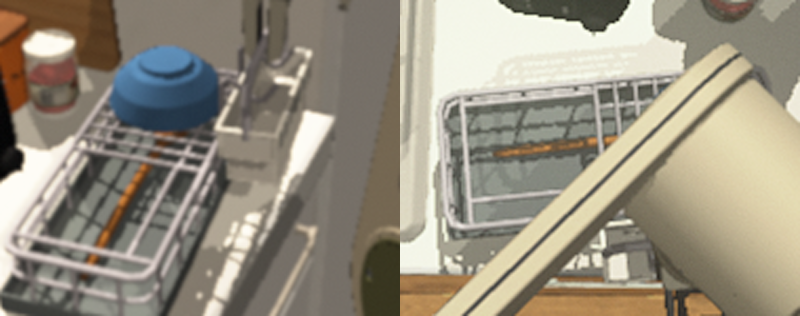

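The cup is at the hook with its handle over the valleys. The spoon is fully visible in the empty well, with its tip near (0.499, -0.104). I'll lower the cup.

Request:
{"name": "arm_command", "arguments": {
  "moves": [
    {"x": 0.002,"y": -0.002,"z": 0.01,"ax": 0,"ay": 0,"az": 0,"claw": 0},
    {"x": 0,"y": 0,"z": 0.01,"ax": 0,"ay": 0,"az": 0,"claw": 0},
    {"x": 0,"y": 0,"z": 0.01,"ax": 0,"ay": 0,"az": 0,"claw": 0},
    {"x": 0,"y": 0,"z": 0.006,"ax": 0,"ay": 0,"az": 0,"claw": 0},
    {"x": 0,"y": 0,"z": 0,"ax": 0,"ay": 0,"az": 0,"claw": 0},
    {"x": 0,"y": 0,"z": 0,"ax": 0,"ay": 0,"az": 0,"claw": 0}
  ]
}}

```text
t: 7.78
ee_pos: [0.3885, -0.3092, 0.1381]
orientation: [[-0.1, 0.995, -0.001], [0.995, 0.1, 0.001], [0.001, -0.001, -1.0]]
wrist_force: [-0.2, 0.5, -1.7]
grip_width: 0.097
grasp_force: 25.0
```

Request:
{"name": "arm_command", "arguments": {
  "moves": [
    {"x": 0,"y": 0,"z": 0.002,"ax": 0,"ay": 0,"az": 0,"claw": 0},
    {"x": 0,"y": 0,"z": 0,"ax": 0,"ay": 0,"az": 0,"claw": 0},
    {"x": 0,"y": 0,"z": 0,"ax": 0,"ay": 0,"az": 0,"claw": 0.2},
    {"x": 0,"y": 0,"z": 0,"ax": 0,"ay": 0,"az": 0,"claw": 0.35},
    {"x": 0,"y": 0,"z": 0,"ax": 0,"ay": 0,"az": 0,"claw": 0.35},
    {"x": 0,"y": 0,"z": 0,"ax": 0,"ay": 0,"az": 0,"claw": 0.35},
    {"x": 0,"y": 0,"z": 0,"ax": 0,"ay": 0,"az": 0,"claw": 0.35},
    {"x": 0,"y": 0,"z": 0,"ax": 0,"ay": 0,"az": 0,"claw": 0.35}
  ]
}}

```text
t: 8.45
ee_pos: [0.3891, -0.3096, 0.1371]
orientation: [[-0.1, 0.995, 0.0], [0.995, 0.1, -0.0], [-0.0, 0.0, -1.0]]
wrist_force: [-0.3, -0.2, -0.3]
grip_width: 0.35
grasp_force: 0.0
```

Request:
{"name": "arm_command", "arguments": {
  "moves": [
    {"x": 0,"y": 0,"z": -0.01,"ax": 0,"ay": 0,"az": 0,"claw": 0.35},
    {"x": 0,"y": 0,"z": -0.02,"ax": 0,"ay": 0,"az": 0,"claw": 0.35},
    {"x": 0,"y": 0,"z": -0.03,"ax": 0,"ay": 0,"az": 0,"claw": 0.35},
    {"x": 0,"y": 0,"z": -0.03,"ax": 0,"ay": 0,"az": 0,"claw": 0.35},
    {"x": 0,"y": 0,"z": -0.03,"ax": 0,"ay": 0,"az": 0,"claw": 0.35},
    {"x": 0,"y": 0,"z": -0.03,"ax": 0,"ay": 0,"az": 0,"claw": 0.35}
  ]
}}

```text
t: 8.95
ee_pos: [0.3889, -0.3094, 0.2893]
orientation: [[-0.1, 0.995, 0.0], [0.995, 0.1, -0.0], [-0.001, 0.0, -1.0]]
wrist_force: [0.4, -0.5, -0.5]
grip_width: 0.352
grasp_force: 0.0
```

Run:
```python
from h import *
np.set_printoptions(suppress=True,precision=4)
s=sense(); print(s["t"],s["ee_pos"],s["joint_pos"])
for n in ("top","scene"):
    im,d=optics.grab_frame(n); cv2.imwrite(f"pics/{n}3.png",im); np.save(n+"3.npy",d)
    W=cloud(n,d); X=W.reshape(-1,3)
    m=(X[:,0]>.34)&(X[:,0]<.43)&(X[:,1]>-.42)&(X[:,1]<-.2)&(X[:,2]>.09)&(X[:,2]<.105);P=X[m]
    print(n,"rim",len(P)); 
    if len(P)>9: print(P.min(0),P.max(0),cv2.minAreaRect(P[:,:2].astype(np.float32)))
    hsv=cv2.cvtColor(im,cv2.COLOR_BGR2HSV)
    org=(abs(hsv[...,0].astype(int)-13)<9)&(hsv[...,1]>110)
    m=org&(W[...,2]<.05)&(W[...,2]>.005)&(W[...,0]<.6)&(W[...,0]>.42)&(W[...,1]>-.4)&(W[...,1]<-.04)
    P=W[m]; print("spoon",len(P)); P=P[np.argsort(-P[:,1])]
    for k in np.arange(-.09,-.38,-.02):
        q=P[abs(P[:,1]-k)<.01]
        if len(q)>2: print(round(k,2),len(q),q.mean(0),np.ptp(q[:,0]))
    print(P[:6])
a=cv2.imread("pics/scene3.png")[130:280,170:360]; b=cv2.imread("pics/top3.png")[120:270,150:340]
cv2.imwrite("pics/c3.png",np.hstack([cv2.resize(x,(400,316),interpolation=cv2.INTER_CUBIC) for x in(a,b)]))
```

```text
8.95 [ 0.3889 -0.3094  0.2893] [-0.7752 -0.1703  1.6574 -0.      1.6538 -0.8752]
top rim 186
[ 0.3523 -0.2906  0.0912] [ 0.421  -0.2265  0.1036] ((0.3857682943344116, -0.25794053077697754), (0.06678073853254318, 0.0592922605574131), 6.172253131866455)
spoon 75
-0.11 15 [ 0.4998 -0.1133  0.0179] 0.005109719980110006
-0.13 22 [ 0.5014 -0.13    0.0197] 0.0076221072374914045
-0.15 30 [ 0.5045 -0.15    0.0193] 0.0077620002300338165
-0.17 8 [ 0.5073 -0.1646  0.0203] 0.007702682207948897
[[ 0.4982 -0.1061  0.0149]
 [ 0.5005 -0.1062  0.0162]
 [ 0.4981 -0.1087  0.0159]
 [ 0.5001 -0.1091  0.0191]
 [ 0.498  -0.1113  0.0171]
 [ 0.5002 -0.1114  0.0183]]
scene rim 473
[ 0.351  -0.4008  0.09  ] [ 0.4296 -0.2251  0.1049] ((0.39321261644363403, -0.31239619851112366), (0.07039473205804825, 0.17328007519245148), 5.22725248336792)
spoon 287
-0.11 6 [ 0.4987 -0.1053  0.0169] 0.00756405781125713
-0.13 20 [ 0.5012 -0.1272  0.0175] 0.008451557211639427
-0.15 24 [ 0.5045 -0.1533  0.018 ] 0.008588562749607953
-0.17 32 [ 0.5063 -0.1697  0.0188] 0.00937906118992149
-0.19 33 [ 0.5084 -0.1901  0.0186] 0.010461400018140665
-0.21 28 [ 0.5107 -0.21    0.0193] 0.010660050995122905
-0.23 32 [ 0.5131 -0.23    0.0193] 0.009756294913278563
-0.25 29 [ 0.5156 -0.2498  0.0186] 0.019254235047428292
-0.27 28 [ 0.517  -0.2696  0.0196] 0.01793027040756634
-0.29 14 [ 0.5203 -0.2858  0.0157] 0.018233466463138503
-0.31 11 [ 0.5187 -0.3076  0.0203] 0.0072050462378119295
-0.33 12 [ 0.5187 -0.3313  0.0202] 0.009729844685472444
-0.35 15 [ 0.5165 -0.3556  0.0179] 0.02956663348680688
-0.37 3 [ 0.5101 -0.3618  0.0166] 0.007940759643960571
[[ 0.4959 -0.1006  0.0153]
 [ 0.4965 -0.1019  0.0168]
 [ 0.499  -0.1021  0.0157]
 [ 0.4995 -0.1032  0.0174]
 [ 0.498  -0.1047  0.0167]
 [ 0.5034 -0.1194  0.0192]]
```

View pics/c3.png

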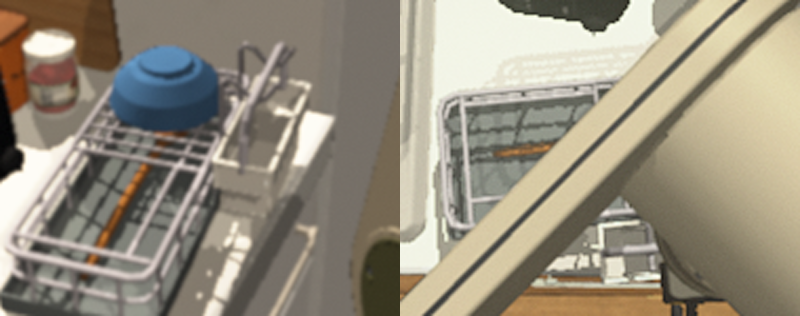

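The cup hangs squarely on both hooks, with its rim centred at y = -0.3125. The spoon is untouched. Next I need the well's edges and the spoon line.

Run:
```python
from h import *
np.set_printoptions(suppress=True,precision=4)
c=np.array([.498,-.2345]); a=np.radians(5.9); ex=np.array([np.cos(a),np.sin(a)]); ey=np.array([-np.sin(a),np.cos(a)])
for n,k in (("top",1),("top",2),("scene",3)):
    d=cv2.imread; d=np.load(f"{n}{k}.npy") ; X=cloud(n,d).reshape(-1,3); X=X[np.isfinite(X[:,0])]
    m=(X[:,2]>.07)&(X[:,2]<.084); r=np.c_[(X[m][:,:2]-c)@ex,(X[m][:,:2]-c)@ey]
    q=r[abs(r[:,0])<.045]; h,e=np.histogram(q[:,1],np.arange(-.03,.2,.004)); print(n,"y",[(round(e[i]*1000+2),int(h[i])) for i in range(len(h)) if h[i]>3])
    q=r[(r[:,1]>.02)&(r[:,1]<.12)]; h,e=np.histogram(q[:,0],np.arange(-.09,.09,.004)); print("x",[(round(e[i]*1000+2),int(h[i])) for i in range(len(h)) if h[i]>3])
T=np.array([[.498,-.102]]); print("spoon tip rack",(T-c)@ex,(T-c)@ey)
```

```text
top y [(-24, 4), (-20, 5), (-16, 60), (-12, 16), (-4, 4), (4, 28), (8, 44), (12, 4), (24, 5), (28, 5), (40, 4), (44, 4), (48, 5), (56, 4), (60, 4), (64, 4), (72, 5), (76, 4), (88, 4), (92, 4), (96, 5), (104, 4), (108, 4), (112, 4), (128, 4), (140, 4), (144, 4), (152, 8), (156, 7), (176, 6), (180, 10)]
x [(-76, 30), (-72, 83), (-68, 49), (-44, 80), (-40, 34)]
top y [(-16, 20), (-12, 5), (4, 18), (8, 37), (60, 4), (64, 4), (72, 4), (80, 4), (88, 4), (92, 4), (96, 4), (104, 4), (108, 4), (112, 4), (124, 4), (128, 4), (132, 4), (140, 4), (144, 4), (148, 4), (152, 44), (156, 57), (176, 49), (180, 69), (184, 23)]
x [(-76, 17), (-72, 24), (-68, 14), (-44, 52), (-40, 20), (60, 51), (64, 64), (72, 72), (76, 68), (80, 8)]
scene y [(-16, 26), (-12, 53), (4, 9), (8, 65), (12, 29), (16, 4), (56, 4), (116, 4), (152, 28), (156, 98), (160, 6), (176, 19), (180, 106), (184, 58)]
x [(-76, 48), (-72, 59), (-68, 21), (-48, 25), (-44, 66), (-40, 8), (60, 65), (64, 30), (72, 84), (76, 40)]
spoon tip rack [0.0136] [0.1318]
```

Request:
{"name": "arm_command", "arguments": {
  "moves": [
    {"x": 0.0236,"y": 0.0185,"z": 0,"ax": 0,"ay": 0,"az": 0,"claw": 0.4},
    {"x": 0.0236,"y": 0.0185,"z": 0,"ax": 0,"ay": 0,"az": 0,"claw": 0.4},
    {"x": 0.0236,"y": 0.0185,"z": 0,"ax": 0,"ay": 0,"az": 0,"claw": 0.4},
    {"x": 0.0236,"y": 0.0185,"z": 0,"ax": 0,"ay": 0,"az": 0,"claw": 0.4},
    {"x": 0.0236,"y": 0.0185,"z": 0,"ax": 0,"ay": 0,"az": 0,"claw": 0.4},
    {"x": 0.0236,"y": 0.0185,"z": 0,"ax": 0,"ay": 0,"az": 0,"claw": 0.4},
    {"x": 0.0236,"y": 0.0185,"z": 0,"ax": 0,"ay": 0,"az": -0.017,"claw": 0.4},
    {"x": 0,"y": 0,"z": 0.03,"ax": 0,"ay": 0,"az": 0,"claw": 0.4},
    {"x": 0,"y": 0,"z": 0.03,"ax": 0,"ay": 0,"az": 0,"claw": 0.4},
    {"x": 0,"y": 0,"z": 0.03,"ax": 0,"ay": 0,"az": 0,"claw": 0.4},
    {"x": 0,"y": 0,"z": 0.03,"ax": 0,"ay": 0,"az": 0,"claw": 0.4},
    {"x": 0,"y": 0,"z": 0.03,"ax": 0,"ay": 0,"az": 0,"claw": 0.4},
    {"x": 0,"y": 0,"z": 0,"ax": 0,"ay": 0,"az": 0,"claw": 0.4},
    {"x": 0,"y": 0,"z": 0,"ax": 0,"ay": 0,"az": 0,"claw": 0.4}
  ]
}}

```text
t: 10.22
ee_pos: [0.4998, -0.1316, 0.1355]
orientation: [[-0.117, 0.993, -0.004], [0.993, 0.117, 0.002], [0.002, -0.004, -1.0]]
wrist_force: [0.0, -0.7, 0.3]
grip_width: 0.402
grasp_force: 0.0
```

Request:
{"name": "arm_command", "arguments": {
  "moves": [
    {"x": 0,"y": 0.0015,"z": 0.03,"ax": 0,"ay": 0,"az": 0,"claw": 0.4},
    {"x": 0,"y": 0,"z": 0.03,"ax": 0,"ay": 0,"az": 0,"claw": 0.4},
    {"x": 0,"y": 0,"z": 0.025,"ax": 0,"ay": 0,"az": 0,"claw": 0.4},
    {"x": 0,"y": 0,"z": 0.02,"ax": 0,"ay": 0,"az": 0,"claw": 0.4},
    {"x": 0,"y": 0,"z": 0.01,"ax": 0,"ay": 0,"az": 0,"claw": 0.4},
    {"x": 0,"y": 0,"z": 0.006,"ax": 0,"ay": 0,"az": 0,"claw": 0.4},
    {"x": 0,"y": 0,"z": 0,"ax": 0,"ay": 0,"az": 0,"claw": 0.4},
    {"x": 0,"y": 0,"z": 0,"ax": 0,"ay": 0,"az": 0,"claw": 0.4}
  ]
}}

```text
t: 10.88
ee_pos: [0.5043, -0.1326, 0.0178]
orientation: [[-0.117, 0.993, 0.002], [0.993, 0.117, -0.001], [-0.001, 0.002, -1.0]]
wrist_force: [1.0, 0.3, -0.2]
grip_width: 0.399
grasp_force: 0.0
```

Request:
{"name": "arm_command", "arguments": {
  "moves": [
    {"x": 0,"y": -0.001,"z": 0.004,"ax": 0,"ay": 0,"az": 0,"claw": 0.4},
    {"x": 0,"y": 0,"z": 0,"ax": 0,"ay": 0,"az": 0,"claw": 0.4}
  ]
}}

```text
t: 11.05
ee_pos: [0.5027, -0.1325, 0.0129]
orientation: [[-0.117, 0.993, 0.002], [0.993, 0.117, -0.001], [-0.001, 0.002, -1.0]]
wrist_force: [0.4, 0.6, 0.3]
grip_width: 0.393
grasp_force: 0.0
```

Good. I'll close on the handle.

Request:
{"name": "arm_command", "arguments": {
  "moves": [
    {"x": 0,"y": 0,"z": 0,"ax": 0,"ay": 0,"az": 0,"claw": 0},
    {"x": 0,"y": 0,"z": 0,"ax": 0,"ay": 0,"az": 0,"claw": 0},
    {"x": 0,"y": 0,"z": 0,"ax": 0,"ay": 0,"az": 0,"claw": 0},
    {"x": 0,"y": 0,"z": 0,"ax": 0,"ay": 0,"az": 0,"claw": 0},
    {"x": 0,"y": 0,"z": 0,"ax": 0,"ay": 0,"az": 0,"claw": 0},
    {"x": 0,"y": 0,"z": 0,"ax": 0,"ay": 0,"az": 0,"claw": 0},
    {"x": 0,"y": 0,"z": 0,"ax": 0,"ay": 0,"az": 0,"claw": 0},
    {"x": 0,"y": 0,"z": 0,"ax": 0,"ay": 0,"az": 0,"claw": 0},
    {"x": 0,"y": 0,"z": 0,"ax": 0,"ay": 0,"az": 0,"claw": 0},
    {"x": 0,"y": 0,"z": 0,"ax": 0,"ay": 0,"az": 0,"claw": 0}
  ],
  "force": 40
}}

```text
t: 11.88
ee_pos: [0.502, -0.1322, 0.0121]
orientation: [[-0.117, 0.993, 0.0], [0.993, 0.117, -0.0], [-0.0, 0.0, -1.0]]
wrist_force: [-0.4, 0.1, 3.0]
grip_width: 0.123
grasp_force: 39.8
```

```bash
cat > plan.py <<'E'
import numpy as np
# in-plane poses of grip point G (rack y, z, theta) mm
W=[(102,15,0),(99.8,78.3,.21),(127.6,88.4,.245),(175.8,115.5,.33),(223,161,.45),(283,187,.45)]
N=[10,5,7,8,6]
def clr(y,z,t):
    d=lambda w:np.sin(t)*0+abs(-(w[0]-y)*np.sin(t)+(w[1]-z)*np.cos(t))-11
    ty=y+30*np.cos(t); by=y-281*np.cos(t); bz=z-281*np.sin(t)
    return [round(v,1) for v in (d((8,75)) if by<8 else 99, d((154,75)) if ty>148 else 99, bz-7-8)]
off=3
for a,b,n in zip(W[:-1],W[1:],N):
    a=np.array(a,float);b=np.array(b,float)
    P=[a+(b-a)*k/n for k in range(n+1)]
    for p in P[1::2]+[P[-1]]: print(np.round(p,2),clr(*p))
    rows=[]
    for p,q in zip(P[:-1],P[1:]):
        T=lambda p:np.array([p[0]+off*np.sin(p[2]),p[1]-off*np.cos(p[2])])
        d=T(q)-T(p); t=p[2]
        x=d[0]*np.cos(t)+d[1]*np.sin(t); z=d[0]*np.sin(t)-d[1]*np.cos(t)
        rows.append((x,z))
    print("rows x,z mm",np.round(rows,1).tolist(),"ay",(b[2]-a[2])/n)
E
python3 plan.py
```

```text
[1.0178e+02 2.1330e+01 2.0000e-02] [np.float64(44.6), 99, np.float64(0.4)]
[1.0134e+02 3.3990e+01 6.0000e-02] [np.float64(35.8), 99, np.float64(1.3)]
[100.9   46.65   0.11] [np.float64(26.9), 99, np.float64(2.2)]
[100.46  59.31   0.15] [np.float64(18.1), 99, np.float64(3.2)]
[100.02  71.97   0.19] [np.float64(9.3), 99, np.float64(4.2)]
[99.8  78.3   0.21] [np.float64(4.9), 99, np.float64(4.7)]
rows x,z mm [[-0.2, -6.3], [-0.0, -6.3], [0.1, -6.3], [0.2, -6.3], [0.4, -6.3], [0.5, -6.3], [0.6, -6.3], [0.8, -6.3], [0.9, -6.3], [1.0, -6.3]] ay 0.020999999999999998
[105.36  80.32   0.22] [np.float64(4.8), 99, np.float64(4.8)]
[116.48  84.36   0.23] [np.float64(4.7), 99, np.float64(5.0)]
[127.6   88.4    0.24] [np.float64(5.0), np.float64(8.4), np.float64(5.2)]
[127.6   88.4    0.24] [np.float64(5.0), np.float64(8.4), np.float64(5.2)]
rows x,z mm [[5.9, -0.8], [5.9, -0.8], [5.9, -0.7], [5.9, -0.7], [5.9, -0.7]] ay 0.007000000000000001
[134.49  92.27   0.26] [np.float64(4.5), np.float64(10.7), np.float64(5.8)]
[148.26 100.01   0.28] [np.float64(3.9), np.float64(14.6), np.float64(7.0)]
[162.0
[... 540 characters left out ...]
.4), np.float64(32.1), np.float64(18.2)]
[217.1  155.31   0.44] [np.float64(4.3), np.float64(35.2), np.float64(21.9)]
[223.   161.     0.45] [np.float64(5.1), np.float64(36.4), np.float64(23.8)]
rows x,z mm [[7.5, -3.5], [7.5, -3.4], [7.6, -3.2], [7.6, -3.1], [7.7, -3.0], [7.7, -2.9], [7.8, -2.8], [7.8, -2.7]] ay 0.015
[233.   165.33   0.45] [np.float64(5.5), np.float64(36.0), np.float64(28.1)]
[253.   174.     0.45] [np.float64(6.4), np.float64(35.1), np.float64(36.8)]
[273.   182.67   0.45] [99, np.float64(34.2), np.float64(45.4)]
[283.   187.     0.45] [99, np.float64(33.7), np.float64(49.8)]
rows x,z mm [[10.9, 0.4], [10.9, 0.4], [10.9, 0.4], [10.9, 0.4], [10.9, 0.4], [10.9, 0.4]] ay 0.0
```

Request:
{"name": "arm_command", "arguments": {
  "moves": [
    {"x": 0,"y": 0,"z": -0.0063,"ax": 0,"ay": 0.021,"az": 0,"claw": 0},
    {"x": 0,"y": 0,"z": -0.0063,"ax": 0,"ay": 0.021,"az": 0,"claw": 0},
    {"x": 0,"y": 0,"z": -0.0063,"ax": 0,"ay": 0.021,"az": 0,"claw": 0},
    {"x": 0.0002,"y": 0,"z": -0.0063,"ax": 0,"ay": 0.021,"az": 0,"claw": 0},
    {"x": 0.0004,"y": 0,"z": -0.0063,"ax": 0,"ay": 0.021,"az": 0,"claw": 0},
    {"x": 0.0005,"y": 0,"z": -0.0063,"ax": 0,"ay": 0.021,"az": 0,"claw": 0},
    {"x": 0.0006,"y": 0,"z": -0.0063,"ax": 0,"ay": 0.021,"az": 0,"claw": 0},
    {"x": 0.0008,"y": 0,"z": -0.0063,"ax": 0,"ay": 0.021,"az": 0,"claw": 0},
    {"x": 0.0009,"y": 0,"z": -0.0063,"ax": 0,"ay": 0.021,"az": 0,"claw": 0},
    {"x": 0.001,"y": 0,"z": -0.0063,"ax": 0,"ay": 0.021,"az": 0,"claw": 0},
    {"x": 0,"y": 0,"z": 0,"ax": 0,"ay": 0,"az": 0,"claw": 0},
    {"x": 0,"y": 0,"z": 0,"ax": 0,"ay": 0,"az": 0,"claw": 0}
  ]
}}

```text
t: 12.88
ee_pos: [0.5024, -0.1343, 0.0754]
orientation: [[-0.113, 0.993, -0.024], [0.971, 0.116, 0.207], [0.208, 0.0, -0.978]]
wrist_force: [-0.0, 0.7, -0.9]
grip_width: 0.126
grasp_force: 39.8
```

```bash
cat > look.py <<'E'
from h import *
import sys
np.set_printoptions(suppress=True,precision=4)
k=sys.argv[1]
s=sense(); print(s["t"],s["ee_pos"],s["wrist_force"],s["moment"],s["grasp_force"])
for n in ("scene","top"):
    im,d=optics.grab_frame(n); cv2.imwrite(f"pics/{n}{k}.png",im)
    W=cloud(n,d); hsv=cv2.cvtColor(im,cv2.COLOR_BGR2HSV)
    org=(abs(hsv[...,0].astype(int)-13)<9)&(hsv[...,1]>110)
    m=org&(W[...,2]<.35)&(W[...,2]>.005)&(W[...,0]<.6)&(W[...,0]>.42)&(W[...,1]>-.4)&(W[...,1]<.15)
    P=W[m]; print(n,"spoon",len(P))
    if len(P)<10: continue
    c=np.median(P,0); u=cv2.fitLine(P.astype(np.float32),cv2.DIST_HUBER,0,.01,.01).ravel(); print("pitch",np.arcsin(abs(u[2])),u)
    for y in np.arange(.1,-.4,-.02):
        q=P[abs(P[:,1]-y)<.01]
        if len(q)>3: print(round(y,2),len(q),np.median(q,0))
a=cv2.imread(f"pics/scene{k}.png")[110:290,150:350]; b=cv2.imread(f"pics/top{k}.png")[110:290,120:320]
cv2.imwrite(f"pics/c{k}.png",np.hstack([cv2.resize(x,(400,360),interpolation=cv2.INTER_CUBIC) for x in(a,b)]))
E
python3 look.py 4
```

```text
12.8833 [ 0.5024 -0.1343  0.0754] [-0.0343  0.7437 -0.9333] [-0.0785 -0.0916  0.0441] 39.8158671730198
scene spoon 407
pitch 0.96311754 [-0.1492  0.5511  0.821   0.4968 -0.1451  0.1775]
-0.1 8 [ 0.498  -0.1062  0.0861]
-0.12 64 [ 0.4991 -0.1225  0.1301]
-0.14 227 [ 0.501  -0.1372  0.1899]
-0.16 36 [ 0.5431 -0.1603  0.1848]
-0.18 11 [ 0.5518 -0.1763  0.1872]
-0.2 10 [ 0.5085 -0.2031  0.0655]
-0.22 20 [ 0.5126 -0.2194  0.0632]
-0.24 14 [ 0.5152 -0.2374  0.0574]
-0.26 7 [ 0.5186 -0.2657  0.0535]
-0.28 6 [ 0.5178 -0.2759  0.048 ]
top spoon 29
pitch 1.2259912 [-0.1174  0.317   0.9411  0.5073 -0.1949  0.1155]
-0.2 21 [ 0.5125 -0.2035  0.0669]
-0.26 6 [ 0.5182 -0.2652  0.0519]
```

View pics/c4.png

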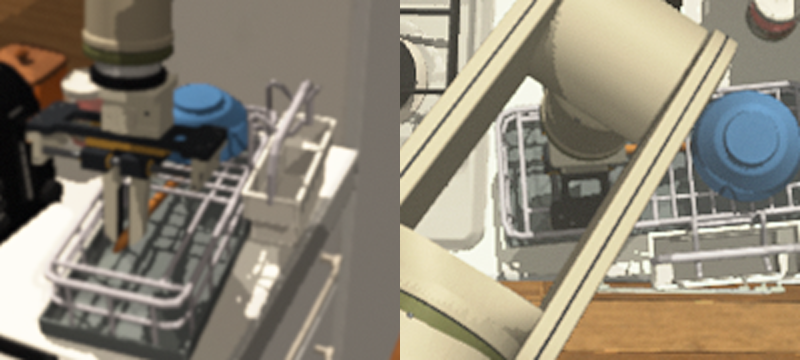

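The spoon follows the gripper, tilted about 0.22 rad, with no slip. It lies about 4 mm lower than planned, so I'll add that lift.

Request:
{"name": "arm_command", "arguments": {
  "moves": [
    {"x": 0,"y": 0,"z": -0.002,"ax": 0,"ay": 0,"az": 0,"claw": 0},
    {"x": 0,"y": 0,"z": -0.002,"ax": 0,"ay": 0,"az": 0,"claw": 0},
    {"x": 0.0059,"y": 0,"z": -0.0008,"ax": 0,"ay": 0.006,"az": 0,"claw": 0},
    {"x": 0.0059,"y": 0,"z": -0.0008,"ax": 0,"ay": 0.006,"az": 0,"claw": 0},
    {"x": 0.0059,"y": 0,"z": -0.0007,"ax": 0,"ay": 0.006,"az": 0,"claw": 0},
    {"x": 0.0059,"y": 0,"z": -0.0007,"ax": 0,"ay": 0.006,"az": 0,"claw": 0},
    {"x": 0.0059,"y": 0,"z": -0.0007,"ax": 0,"ay": 0.006,"az": 0,"claw": 0},
    {"x": 0,"y": 0,"z": 0,"ax": 0,"ay": 0,"az": 0,"claw": 0}
  ]
}}

```text
t: 13.65
ee_pos: [0.499, -0.1058, 0.0896]
orientation: [[-0.114, 0.993, -0.028], [0.964, 0.117, 0.237], [0.238, 0.0, -0.971]]
wrist_force: [-0.2, 0.0, 0.1]
grip_width: 0.118
grasp_force: 39.8
```

```bash
python3 look.py 5
```

```text
13.65 [ 0.499  -0.1058  0.0896] [-0.1686  0.0097  0.0638] [-0.0815 -0.1354 -0.0012] 39.816010419745
scene spoon 446
pitch 0.98908323 [-0.0973  0.5408  0.8355  0.4997 -0.1331  0.1622]
-0.08 22 [ 0.4959 -0.084   0.1002]
-0.1 134 [ 0.5062 -0.1067  0.1988]
-0.12 161 [ 0.482  -0.1137  0.2049]
-0.14 23 [ 0.5427 -0.1425  0.1985]
-0.16 14 [ 0.5045 -0.1592  0.1763]
-0.18 23 [ 0.5068 -0.1802  0.0757]
-0.2 25 [ 0.511  -0.2013  0.0712]
-0.22 21 [ 0.5123 -0.22    0.0649]
-0.24 8 [ 0.5128 -0.2325  0.0624]
-0.26 11 [ 0.5174 -0.264   0.0544]
top spoon 61
pitch 0.27155885 [-0.1065  0.9575  0.2682  0.5142 -0.2225  0.067 ]
-0.18 19 [ 0.5081 -0.1765  0.0799]
-0.24 15 [ 0.516  -0.2382  0.0613]
-0.26 26 [ 0.5177 -0.2592  0.0563]
```

Slope is 0.25 rad, with about 6 mm clear at the -y wire, 7 mm at the +y wire and 3 mm at the floor. Continuing.

Request:
{"name": "arm_command", "arguments": {
  "moves": [
    {"x": 0.0077,"y": 0,"z": -0.0021,"ax": 0,"ay": 0.012,"az": 0,"claw": 0},
    {"x": 0.0077,"y": 0,"z": -0.002,"ax": 0,"ay": 0.012,"az": 0,"claw": 0},
    {"x": 0.0077,"y": 0,"z": -0.0019,"ax": 0,"ay": 0.012,"az": 0,"claw": 0},
    {"x": 0.0077,"y": 0,"z": -0.0018,"ax": 0,"ay": 0.012,"az": 0,"claw": 0},
    {"x": 0.0077,"y": 0,"z": -0.0017,"ax": 0,"ay": 0.012,"az": 0,"claw": 0},
    {"x": 0.0078,"y": 0,"z": -0.0016,"ax": 0,"ay": 0.012,"az": 0,"claw": 0},
    {"x": 0.0078,"y": 0,"z": -0.0015,"ax": 0,"ay": 0.012,"az": 0,"claw": 0},
    {"x": 0,"y": 0,"z": 0,"ax": 0,"ay": 0,"az": 0,"claw": 0}
  ]
}}

```text
t: 14.42
ee_pos: [0.4934, -0.0576, 0.1169]
orientation: [[-0.111, 0.993, -0.037], [0.941, 0.117, 0.317], [0.319, 0.001, -0.948]]
wrist_force: [1.2, -0.0, -0.9]
grip_width: 0.125
grasp_force: 39.8
```

```bash
python3 look.py 6
```

```text
14.4167 [ 0.4934 -0.0576  0.1169] [ 1.1581 -0.0288 -0.8878] [-0.1649 -0.102  -0.0442] 39.81518137617968
scene spoon 564
pitch 0.9327998 [-0.1186  0.5837  0.8033  0.4961 -0.1052  0.1784]
-0.04 33 [ 0.4893 -0.043   0.1277]
-0.06 114 [ 0.5018 -0.0655  0.2257]
-0.08 215 [ 0.4843 -0.075   0.2319]
-0.1 21 [ 0.5059 -0.0995  0.2118]
-0.12 33 [ 0.4988 -0.1203  0.1035]
-0.14 30 [ 0.5025 -0.1397  0.0948]
-0.16 22 [ 0.5049 -0.1597  0.0865]
-0.18 24 [ 0.5072 -0.1791  0.0794]
-0.2 23 [ 0.5088 -0.1991  0.0718]
-0.22 15 [ 0.5112 -0.2201  0.0655]
-0.24 15 [ 0.5193 -0.2352  0.0581]
-0.26 5 [ 0.5656 -0.256   0.0085]
-0.28 12 [ 0.5051 -0.2765  0.0421]
top spoon 167
pitch 0.3550422 [-0.0638  0.9355  0.3476  0.5111 -0.2024  0.072 ]
-0.06 5 [ 0.4598 -0.0621  0.2235]
-0.12 10 [ 0.5057 -0.1273  0.0992]
-0.14 29 [ 0.5058 -0.1378  0.0968]
-0.2 8 [ 0.5117 -0.2072  0.0723]
-0.22 22 [ 0.5134 -0.2151  0.0684]
-0.24 24 [ 0.5152 -0.237   0.0607]
-0.26 68 [ 0.5143 -0.2605  0.0509]
```

Request:
{"name": "arm_command", "arguments": {
  "moves": [
    {"x": 0.0075,"y": 0,"z": -0.0033,"ax": 0,"ay": 0.014,"az": 0,"claw": 0},
    {"x": 0.0075,"y": 0,"z": -0.0033,"ax": 0,"ay": 0.014,"az": 0,"claw": 0},
    {"x": 0.0076,"y": 0,"z": -0.0031,"ax": 0,"ay": 0.014,"az": 0,"claw": 0},
    {"x": 0.0076,"y": 0,"z": -0.003,"ax": 0,"ay": 0.014,"az": 0,"claw": 0},
    {"x": 0.0077,"y": 0,"z": -0.0029,"ax": 0,"ay": 0.014,"az": 0,"claw": 0},
    {"x": 0.0077,"y": 0,"z": -0.0028,"ax": 0,"ay": 0.014,"az": 0,"claw": 0},
    {"x": 0.0078,"y": 0,"z": -0.0027,"ax": 0,"ay": 0.014,"az": 0,"claw": 0},
    {"x": 0.0078,"y": 0,"z": -0.0027,"ax": 0,"ay": 0.014,"az": 0,"claw": 0},
    {"x": 0,"y": 0,"z": 0,"ax": 0,"ay": 0,"az": 0,"claw": 0}
  ]
}}

```text
t: 15.27
ee_pos: [0.488, -0.0098, 0.1617]
orientation: [[-0.107, 0.993, -0.048], [0.9, 0.117, 0.42], [0.423, 0.001, -0.906]]
wrist_force: [0.5, 0.5, -0.6]
grip_width: 0.12
grasp_force: 39.8
```

```bash
python3 look.py 7
```

```text
15.2667 [ 0.488  -0.0098  0.1617] [ 0.4724  0.5221 -0.6358] [-0.2751 -0.1265  0.0303] 39.8143351462204
scene spoon 759
pitch 0.9025688 [-0.0943  0.6124  0.7849  0.4903 -0.0788  0.2162]
0.02 7 [0.4832 0.0131 0.1778]
-0.0 34 [0.4849 0.0014 0.1732]
-0.02 62 [ 0.4956 -0.024   0.2643]
-0.04 285 [ 0.4861 -0.0387  0.2736]
-0.06 40 [ 0.4958 -0.063   0.2522]
-0.08 52 [ 0.4938 -0.0773  0.1885]
-0.1 38 [ 0.497  -0.0996  0.1259]
-0.12 29 [ 0.4995 -0.1174  0.1143]
-0.14 23 [ 0.5019 -0.1409  0.1037]
-0.16 21 [ 0.5034 -0.16    0.0955]
-0.18 20 [ 0.5047 -0.1803  0.0849]
-0.2 29 [ 0.5029 -0.1975  0.0745]
-0.22 42 [ 0.5181 -0.2232  0.0592]
-0.24 57 [ 0.5165 -0.2414  0.0512]
-0.26 16 [ 0.5198 -0.2541  0.0475]
-0.28 4 [ 0.5697 -0.2785  0.0086]
top spoon 407
pitch 0.48358625 [-0.0811  0.8816  0.465   0.5083 -0.1894  0.0791]
0.02 9 [0.484  0.0127 0.1785]
-0.02 6 [ 0.4841 -0.022   0.2671]
-0.08 13 [ 0.4978 -0.0868  0.1323]
-0.1 49 [ 0.5006 -0.1003  0.1251]
-0.12 14 [ 0.503  -0.1126  0.12  ]
-0.2 91 [ 0.5102 -0.2018  0.0749]
-0.22 87 [ 0.5112 -0.2151  0.0651]
-0.24 100 [ 0.5084 -0.2361  0.0542]
-0.26 33 [ 0.5098 -0.2548  0.0481]
```

View pics/c7.png

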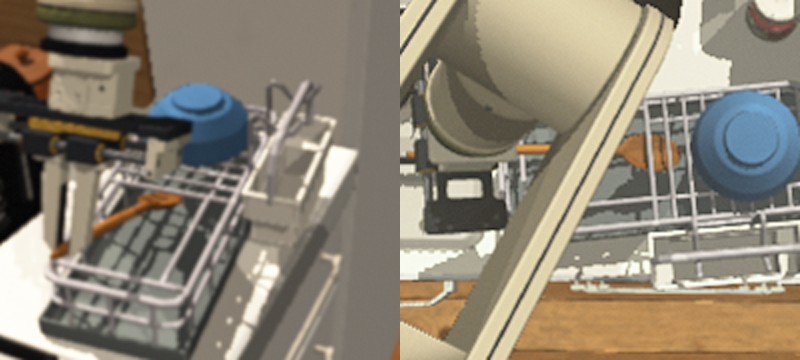

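The spoon's bowl is coming out through the well, clear of the wires, with its tip near world y = -0.26. I'll draw it on along its axis, then lift straight up.

Request:
{"name": "arm_command", "arguments": {
  "moves": [
    {"x": 0.011,"y": 0,"z": 0,"ax": 0,"ay": 0,"az": 0,"claw": 0},
    {"x": 0.011,"y": 0,"z": 0,"ax": 0,"ay": 0,"az": 0,"claw": 0},
    {"x": 0.011,"y": 0,"z": 0,"ax": 0,"ay": 0,"az": 0,"claw": 0},
    {"x": 0.011,"y": 0,"z": 0,"ax": 0,"ay": 0,"az": 0,"claw": 0},
    {"x": 0.011,"y": 0,"z": 0,"ax": 0,"ay": 0,"az": 0,"claw": 0},
    {"x": 0.011,"y": 0,"z": 0,"ax": 0,"ay": 0,"az": 0,"claw": 0},
    {"x": 0.0106,"y": 0,"z": -0.0227,"ax": 0,"ay": 0,"az": 0,"claw": 0},
    {"x": 0.0106,"y": 0,"z": -0.0227,"ax": 0,"ay": 0,"az": 0,"claw": 0},
    {"x": 0.0106,"y": 0,"z": -0.0227,"ax": 0,"ay": 0,"az": 0,"claw": 0},
    {"x": 0.0106,"y": 0,"z": -0.0227,"ax": 0,"ay": 0,"az": 0,"claw": 0},
    {"x": 0.0106,"y": 0,"z": -0.0227,"ax": 0,"ay": 0,"az": 0,"claw": 0},
    {"x": 0.0106,"y": 0,"z": -0.0227,"ax": 0,"ay": 0,"az": 0,"claw": 0},
    {"x": 0,"y": 0,"z": 0,"ax": 0,"ay": 0,"az": 0,"claw": 0},
    {"x": 0,"y": 0,"z": 0,"ax": 0,"ay": 0,"az": 0,"claw": 0},
    {"x": 0,"y": 0,"z": 0,"ax": 0,"ay": 0,"az": 0,"claw": 0},
    {"x": 0,"y": 0,"z": 0,"ax": 0,"ay": 0,"az": 0,"claw": 0}
  ]
}}

```text
t: 16.7
ee_pos: [0.48, 0.0495, 0.3374]
orientation: [[-0.105, 0.993, -0.051], [0.9, 0.117, 0.42], [0.423, -0.002, -0.906]]
wrist_force: [-0.1, -0.4, -0.8]
grip_width: 0.124
grasp_force: 39.8
```

```bash
python3 look.py 8
python3 - <<'E'
from h import *
W=cloud("scene",optics.grab_frame("scene")[1]).reshape(-1,3)
m=(W[:,0]>.34)&(W[:,0]<.43)&(W[:,1]>-.42)&(W[:,1]<-.2)&(W[:,2]>.09)&(W[:,2]<.105);P=W[m];print("cuprim",P.min(0),P.max(0))
E
```

```text
16.7 [0.48   0.0495 0.3374] [-0.0912 -0.4272 -0.8408] [-0.2325 -0.0977 -0.0004] 39.81345150677953
scene spoon 460
pitch 0.45434073 [-0.0872  0.8943  0.4389  0.4941 -0.1023  0.2663]
0.08 6 [0.4749 0.0727 0.3489]
0.06 39 [0.4747 0.0605 0.3464]
0.04 14 [0.4861 0.0424 0.3441]
0.02 10 [0.48   0.0175 0.3227]
-0.0 39 [ 0.4846 -0.0014  0.3172]
-0.02 43 [ 0.487  -0.0191  0.3078]
-0.04 40 [ 0.4892 -0.0395  0.2985]
-0.06 38 [ 0.4914 -0.0598  0.2877]
-0.08 30 [ 0.493  -0.0809  0.2773]
-0.1 30 [ 0.4946 -0.1008  0.2682]
-0.12 25 [ 0.4963 -0.1208  0.2599]
-0.14 56 [ 0.4934 -0.1386  0.2483]
-0.16 34 [ 0.4848 -0.1578  0.2385]
-0.18 38 [ 0.5083 -0.182   0.2276]
-0.2 18 [ 0.5028 -0.1952  0.223 ]
top spoon 981
pitch 0.47794157 [-0.0567  0.8861  0.46    0.5013 -0.1482  0.2464]
-0.04 51 [ 0.4924 -0.0434  0.2991]
-0.06 73 [ 0.4942 -0.0595  0.2914]
-0.08 66 [ 0.4966 -0.0796  0.2817]
-0.1 64 [ 0.498  -0.1     0.2718]
-0.12 60 [ 0.4994 -0.1199  0.2612]
-0.14 139 [ 0.5016 -0.1432  0.2501]
-0.16 243 [ 0.5029 -0.1603  0.2384]
-0.18 214 [ 0.5022 -0.1794  0.2289]
-0.2 71 [ 0.5006 -0.1952  0.2235]
cuprim [ 0.3504045  -0.40037909  0.0900116 ] [ 0.42998675 -0.22327519  0.10448485]
```

View pics/c8.png

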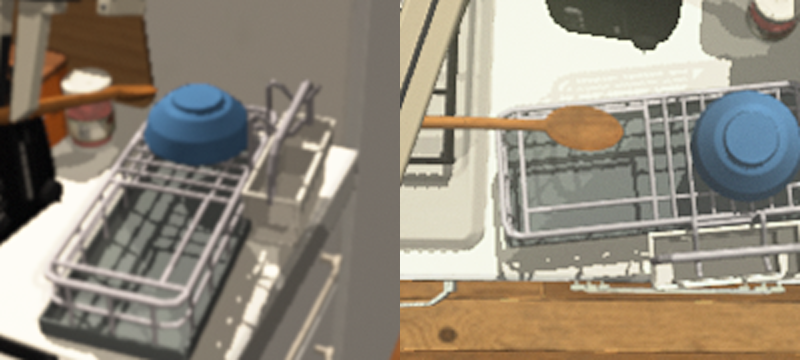

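The spoon is free, with its lowest end at about z = 0.22. The cup hangs squarely and the bowl hasn't moved. Handing in.

```bash
python3 -c "
from plant import job_done; print(job_done())"
```

```text
the job is handed in; nothing more can be done
None
```

The cup hangs squarely on the twin hook and is let go, the spoon is held steady about 14 cm above the deck touching nothing, and the bowl was left where it was; I handed the job in at about 17 s, and no verdict came back.

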